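# Catch a batch of blanks from the chute and weigh it

## Robot

A 6-joint arm with a two-finger parallel gripper is mounted at the origin on the work surface. World frame = base frame: x ahead of the robot, y to its left, z up, the work surface at z = 0. Lengths are in m, angles in rad, forces in N, time in s.
With the tool pointing down it reaches from about 0.225 to 0.875 m from the base axis. Payload 3.4 kg.
Tool frame: the origin (TCP) lies at the very end of the fingers, on their centre line; the grasp point (between the pads) lies 19 mm behind it; z points along the fingers, y is the line along which they close (so a half turn about z gives the same grasp; the last joint's range is limited). The gripper opens to 85 mm and grips with 20 to 120 N. Pads are 22 mm wide; open, the fingers measure 114 mm over their backs; the gripper's body (76 mm by 85 mm) begins 54 mm behind the grasp point. The pads swing forward as they close: fully open they stand 13 mm farther back than shut.
Start: joints at [-1.27, 0.276, 1.505, -0, 1.361, -0.121], TCP at [0.235, -0.525, 0.231] pointing down, gripper open.
Joint ranges: [-2.89, 2.89], [-0.75, 2.08], [0.22, 2.7], [-1.18, 4.32], [0.11, 2.71], [-2.7, 2.7]. Speed limits (rad/s): [2.57, 2.57, 3.14, 3.14, 3.14, 3.14].

## Interface

Orientations are given as a unit quaternion [w, x, y, z].
In Python, from rig import manip, get_image, camera_info gives the robot as it stands. The module is installed in compiled form; this text tells all that it offers.
- The arm moves only by the shell command python3 -m crank 'ROWS' [FORCE]. ROWS is a JSON object of lists of equal length, an entry for each row: "translation": the shift along the tool's x, y, z in mm, a list of three; "roll": the turn about the tool's z in rad; "fingers": the opening, from 0 (shut) to 1 (fully open). A call has 1 to 8 rows; each row shifts and turns the commanded pose from where the row before left it, along the tool's axes as they then stand; what a row does not reach is not made up. A row lasts 1/10 s, in which the tool goes at most 50 mm and 8.59 degrees, less where a joint would pass 70% of its speed; a pose out of reach is approached as far as the arm can. A call is refused whole if a number of a shift passes 50 or a number of a turn 0.15, either way. A call with a gripper value outside its range is refused whole. The fingers move at their own pace and stop on an object; FORCE is the grip in N (left out, the last holds). Time passes only in rows, so rows that do not move let the fingers close. It gives the time, the measured TCP pose, the force, the opening and the grip force at its end, in the units of the state.
- manip.get_state(): the state, without advancing time (a new reading comes with each control period).
- get_image(name): name is "scene" or "top"; returns the picture (400x640x3 uint8, blue, green, red); there is no depth.
- camera_info(name): a dict with "mtx" (3x3 intrinsics, pixels), "rvec" (rotation vector, rad) and "tvec" (3), from world to camera coordinates, as OpenCV has them. Camera axes: x right, y down, z forward; pixel columns grow to the right and rows downward; lengths in m; the calibration is good to about 2 mm. A picture is of the moment at which its call begins. camera_info takes no time and is no camera call.
- manip.sign_off(): hands the job in; it is judged then, once.
The state is a dict: "clock": time; "qpos": joint angles; "qd": joint speeds; "effort": joint torques, N m; "position": TCP position; "ee_rot": TCP orientation; "contact_force": force on the tool from outside, world axes, zero at the start; "moment": the same for the moment, N m; "width": finger opening in m; "gripper_force": force on a finger pad.
Only numpy, scipy, OpenCV 4.12 (cv2) and the standard library are available. Lean on these libraries where they do the work, as an engineer would, in place of code of your own. Each camera call takes 0.05 s, during which the arm holds its last target. There are 200 camera calls.

## Task

Draw the tray out from under the low shelf, stand it on the open bench and let go, then take it again by its handle. Hold it by the handle under the lip of the chute and push the gate's cross bar up with the tray itself, not with the fingers, so that all five blanks slide into the held tray. Then let the gate fall shut, set the tray with the blanks flat on the middle of the scale's platform and let go, leaving the other things on the bench where they are.

Things in the scene. Friction and masses are not known exactly. Their poses are not given: they have to be found in the camera images.
- tray: Open sheet-steel tray, 110 (its x) x 66 (its y) mm outside, 45 mm deep, walls and floor 4 mm, flat rim, one black handle on its -x end; about 0.2 kg. Origin: under the middle of the box, z up. It starts on the bench, handle-first under the shelf: handle and the last 15 to 45 mm of the box are covered, the +x end is free and can be gripped across the 66 mm width.
- tray_handle: The tray's handle, rigid on it: a straight black bar 75 mm long (tray x), 16 mm wide (tray y), 24 mm tall. Origin: the bar's centre, 92.5 mm from the tray's origin towards tray -x and 32 mm above the tray's underside. Same axes as the tray.
- shelf: Low fixed bench shelf at the left: level steel plate 240 (x) x 200 (y) mm, underside 100, top 112 mm above the bench, on four 18 mm square legs at x +-110, y +-88 mm; two small bins on its +y half, up to 162 mm above the bench. Origin: on the bench under its centre. The tray sticks out at its -y side (plate edge at y = -100 mm).
- chute: Fixed bare steel chute on a grey post, five blanks in single file. Origin: on the bench straight below the lip. Its +x points from the lip to its high end; pieces leave towards -x. Floor slope 30 degrees, 200 mm long, lip 170 mm above the bench, lane 32 mm wide (y +-16). Post and foot start 55 mm behind the lip; below the lip is free room.
- gate (a joint): Lift of the aluminium gate across the lip, m: 0 shut, 0.042 top stop. It slides straight up, pushed from below (about 1.5 N) by the cross bar of the yoke that hangs from it, and falls shut by itself. Blanks come out from about 0.022; at 0.03 to 0.035 all slide out within about 1 s and land 0 to 50 mm in front (-x) of the lip in a tray held close below.
- gate_bar (a point): Middle of the underside of the gate's level cross bar: 90 mm long (chute y), 8 mm wide (x), lying 10 mm behind the lip (chute +x), underside 113 mm above the bench when shut. It rests across both long rims of a tray whose far end is pushed 10 to 40 mm past it.
- scale: Bench scale, fixed, at the right: a grey body with a rigid level aluminium platform 200 x 200 mm, top 50 mm above the bench, and a low display (32 mm tall) on its -y side. Origin: on the bench under the platform's centre.
- platform (a point): Centre of the top face of the scale's platform.
- blank0: Sawn and drilled steel blank 1 of 5 (all alike; 1 is next to the gate), 22 x 20 x 15 mm, about 40 g, origin under its centre. At the start in the chute.
- blank1: Sawn and drilled steel blank 2 of 5 (all alike; 1 is next to the gate), 22 x 20 x 15 mm, about 40 g, origin under its centre. At the start in the chute.
- blank2: Sawn and drilled steel blank 3 of 5 (all alike; 1 is next to the gate), 22 x 20 x 15 mm, about 40 g, origin under its centre. At the start in the chute.
- blank3: Sawn and drilled steel blank 4 of 5 (all alike; 1 is next to the gate), 22 x 20 x 15 mm, about 40 g, origin under its centre. At the start in the chute.
- blank4: Sawn and drilled steel blank 5 of 5 (all alike; 1 is next to the gate), 22 x 20 x 15 mm, about 40 g, origin under its centre. At the start in the chute.
- spray_can: Bystander, loose: standing spray can, 66 mm across, 190 mm tall, left rear, origin under its centre.
- tube_end: Bystander, loose: short steel tube standing on end, 42 mm across, 70 mm tall, left of the chute, origin under its centre.
- cup_brush: Bystander, loose: wire cup brush, 64 mm across, 42 mm tall, right of the chute, origin under its centre.
- screwdriver: Bystander, loose: red-handled screwdriver lying flat, about 200 mm long, right of the middle, its length along its own x.
- flap_discs: Bystander, loose: stack of orange abrasive discs lying flat, 76 mm across, 14 mm tall, near the robot, in front, origin under their centre.
Not all that is in view belongs to the job. What is shaped like the tray but purple is not meant.

How it is judged:
On the way, in this order (a step that is already met when the one before it is completed fails the run):
1. the tray has been drawn out until its handle is clear of the shelf, and stands flat on the bench, let go (y of tray_handle in the frame of shelf below -0.11 m and height (world z) of tray below 0.006 m and angle between tray's own z axis and vertical below 0.08 rad and contact force between the fingers and tray below 0.1 N and linear speed of tray below 0.03 m/s), for 0.2 s.
2. held by its handle, clear of the bench, the tray itself pushes the gate up by more than 20 mm (value of joint gate above 0.02 m and contact force between tray and gate above 0.2 N and contact force between the fingers and tray_handle above 1 N and height (world z) of tray above 0.03 m and angle between tray's own z axis and vertical below 0.35 rad), for 0.2 s.
3. all five blanks lie in the tray while it is still held by its handle above the bench (x of blank0 in the frame of tray between -0.053 and 0.053 m and y of blank0 in the frame of tray between -0.031 and 0.031 m and z of blank0 in the frame of tray between 0 and 0.06 m and x of blank1 in the frame of tray between -0.053 and 0.053 m and y of blank1 in the frame of tray between -0.031 and 0.031 m and z of blank1 in the frame of tray between 0 and 0.06 m and x of blank2 in the frame of tray between -0.053 and 0.053 m and y of blank2 in the frame of tray between -0.031 and 0.031 m and z of blank2 in the frame of tray between 0 and 0.06 m and x of blank3 in the frame of tray between -0.053 and 0.053 m and y of blank3 in the frame of tray between -0.031 and 0.031 m and z of blank3 in the frame of tray between 0 and 0.06 m and x of blank4 in the frame of tray between -0.053 and 0.053 m and y of blank4 in the frame of tray between -0.031 and 0.031 m and z of blank4 in the frame of tray between 0 and 0.06 m and contact force between the fingers and tray_handle above 1 N and height (world z) of tray above 0.03 m and angle between tray's own z axis and vertical below 0.35 rad), for 0.2 s.
At the end, for the whole second after the job is handed in: The tray stands flat on the scale's platform, its middle within 60 mm of the platform's centre, at rest and let go, all five blanks inside it (they may lie heaped), and the gate is shut (within 5 mm) (horizontal distance between tray and platform below 0.06 m and z of tray in the frame of platform between -0.006 and 0.006 m and angle between tray's own z axis and vertical below 0.08 rad and linear speed of tray below 0.02 m/s and value of joint gate below 0.005 m and x of blank0 in the frame of tray between -0.053 and 0.053 m and y of blank0 in the frame of tray between -0.031 and 0.031 m and z of blank0 in the frame of tray between 0 and 0.06 m and x of blank1 in the frame of tray between -0.053 and 0.053 m and y of blank1 in the frame of tray between -0.031 and 0.031 m and z of blank1 in the frame of tray between 0 and 0.06 m and x of blank2 in the frame of tray between -0.053 and 0.053 m and y of blank2 in the frame of tray between -0.031 and 0.031 m and z of blank2 in the frame of tray between 0 and 0.06 m and x of blank3 in the frame of tray between -0.053 and 0.053 m and y of blank3 in the frame of tray between -0.031 and 0.031 m and z of blank3 in the frame of tray between 0 and 0.06 m and x of blank4 in the frame of tray between -0.053 and 0.053 m and y of blank4 in the frame of tray between -0.031 and 0.031 m and z of blank4 in the frame of tray between 0 and 0.06 m); the robot touches nothing.
It fails at once if the fingers work the chute's gate themselves (contact force between the fingers and gate above 0.5 N).
It fails at once if a bystander is pushed more than 40 mm (distance of any of spray_can, tube_end, cup_brush, screwdriver, flap_discs from where it was at the start of the episode above 0.04 m).
It also fails if it takes over 67 s, if anything falls off the work surface, if the arm or the gripper's body presses on something with over 40 N, if the wrist force passes 120 N, or if a joint passes its speed limit or range.

## Working session

There is one attempt and no reset: what is moved stays moved. The work goes in short steps, Python scripts to look and compute and a shell command to move; the robot and the scene stay as the last step left them, time stands still between calls to the robot, and variables do not carry over. Pictures are saved under pics/ and viewed, at most 10 in all, crops included, and the job is handed in when it is done.

```bash
mkdir -p pics; python3 - <<'E'
from rig import manip,get_image,camera_info
import cv2,json
for n in("scene","top"):
    cv2.imwrite(f"pics/{n}0.png",get_image(n))
    c=camera_info(n);print(n,c)
print(manip.get_state())
E
```

```text
scene {'mtx': array([[495.92126127,   0.        , 322.05194297],
       [  0.        , 495.92126127, 200.63621322],
       [  0.        ,   0.        ,   1.        ]]), 'rvec': array([ 1.55529125,  2.19907495, -0.68206878]), 'tvec': array([ 0.13094577, -0.28903479,  1.8440745 ])}
top {'mtx': array([[367.42505776,   0.        , 323.42513886],
       [  0.        , 367.42505776, 204.05959062],
       [  0.        ,   0.        ,   1.        ]]), 'rvec': array([ 2.11799832, -2.16945445,  0.16041763]), 'tvec': array([0.04032195, 0.51805903, 1.05597158])}
{'clock': 0.1, 'qpos': array([-1.26999439e+00,  2.76545618e-01,  1.50601919e+00,  7.46560835e-06,
        1.36068796e+00, -1.21001783e-01]), 'qd': array([-2.08588649e-04, -2.50262926e-03, -3.49451130e-03, -3.26066361e-07,
        1.02394532e-03,  9.17515576e-04]), 'effort': array([ 1.03612132e-03, -4.17700410e+01, -2.46405619e+01, -2.52165055e-04,
        5.85480739e-03,  1.92249416e-06]), 'position': array([ 0.23526498, -0.52415103,  0.23051325]), 'ee_rot': array([-8.27033089e-04,  9.77842342e-01,  2.09341026e-01, -7.08864230e-05]), 'contact_force': array([-0.53871924, -0.00587574,  0.17402445]), 'moment': array([ 0.01921694, -0.01563066, -0.03165539]), 'gripper_force': 0.0, 'width': 0.0851182995025042}
```

View pics/scene0.png

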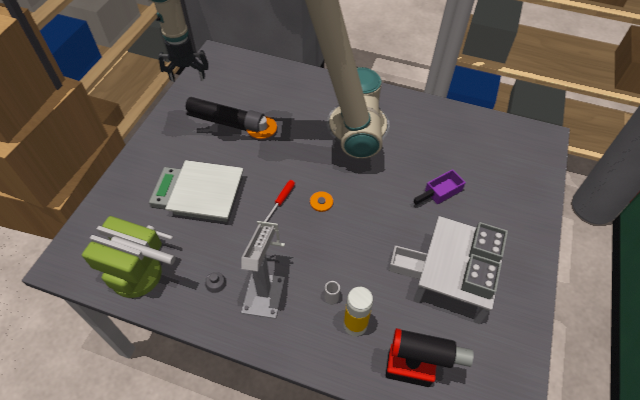

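View pics/top0.png

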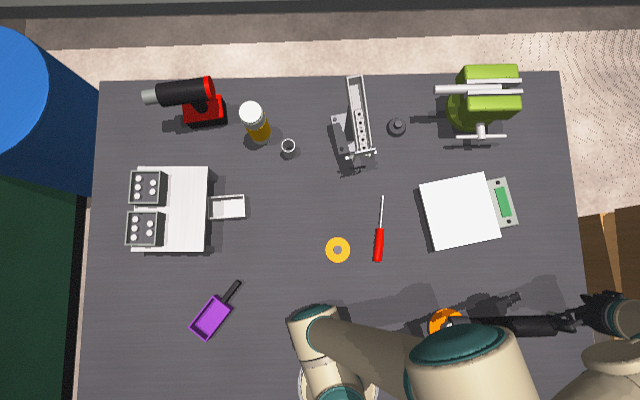

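```bash
cat > h.py <<'E'
import numpy as np,cv2
from rig import manip,get_image,camera_info
from scipy.spatial.transform import Rotation as R
def px2w(n,u,v,z):
    c=camera_info(n);Rm=cv2.Rodrigues(c['rvec'])[0]
    p=cv2.undistortPoints(np.array([[[u,v]]],float),c['mtx'],None)[0,0]
    d=Rm.T@np.r_[p,1];o=-Rm.T@c['tvec']
    return o+d*(z-o[2])/d[2]
def w2px(n,P):
    c=camera_info(n);return cv2.projectPoints(np.array(P,float).reshape(-1,3),c['rvec'],c['tvec'],c['mtx'],None)[0][:,0]
def crop(img,x,y,w,h,W,H):
    return cv2.resize(img[y:y+h,x:x+w],(W,H),interpolation=cv2.INTER_CUBIC)
E
python3 - <<'E'
from h import *
t=cv2.imread('pics/top0.png');s=cv2.imread('pics/scene0.png')
a=np.hstack([crop(t,170,160,100,75,400,300),crop(t,325,110,100,75,400,300)])
b=np.hstack([crop(t,413,165,120,90,400,300),crop(s,230,210,100,75,400,300)])
cv2.imwrite('pics/c1.png',np.vstack([a,b]))
print(px2w('top',226,206,.045),px2w('scene',408,261,.045),px2w('top',460,210,.05),px2w('scene',206,190,.05))
E
```

```text
[0.51909292 0.31645478 0.045     ] [0.52769437 0.31275067 0.045     ] [ 0.48984869 -0.37303683  0.05      ] [ 0.4983148  -0.36122771  0.05      ]
```

View pics/c1.png

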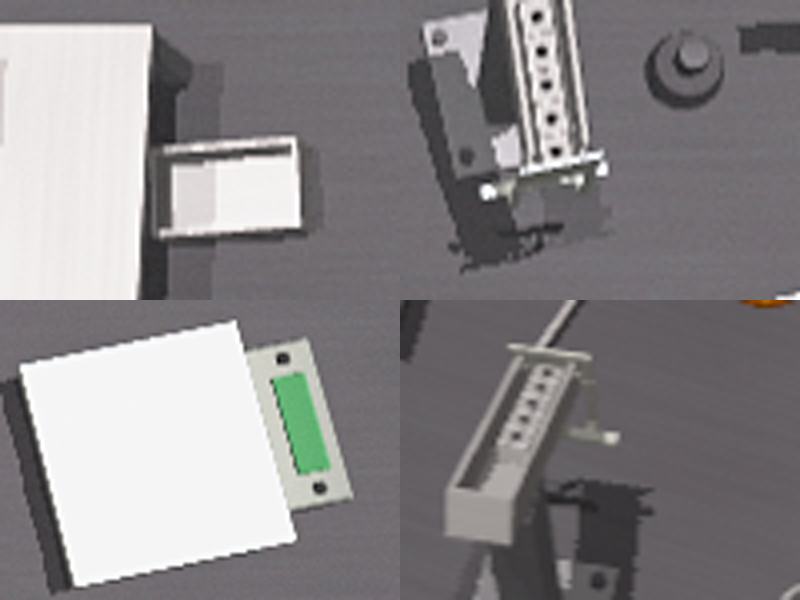

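```bash
python3 - <<'E'
from h import *
from scipy.optimize import least_squares
f=lambda n,u,v,z:print(n,u,v,px2w(n,u,v,z).round(4))
print('tray');[f('top',u,v,.045) for u,v in((245,194.25),(245.25,218),(208.75,219.5),(209.5,197.5))]
print('shelf');[f('top',u,v,.112) for u,v in((208,166.25),(204.25,235),(206,252))]
print('scale');C=[px2w('top',u,v,.05) for u,v in((419,184.5),(484.1,171),(502.1,237.3),(435.5,251.4))]
print(np.array(C).round(4),np.mean(C,0),[np.linalg.norm(C[i]-C[i-1]) for i in range(4)])
print('others: screwdriver,discs,tube,brush,can')
f('top',383,196,.01);f('top',378,260,.015);f('top',338,250,.014);f('top',288,147,.07);f('top',397,127,.03);f('top',250,112,.19);f('top',238,283,.03)
h=[(137,18),(142,50),(147,85),(152,118),(156,152)][::-1]
O=[];M=[]
for i,(a,b) in enumerate(h):
    s=.011+.022*i; M.append(('top',(s*.866-.0075,0,.183+s*.5),(325+a/4,110+b/4)))
for i,(a,b) in((0,(547,372)),(4,(515,436))):
    s=.011+.022*i; M.append(('scene',(s*.866-.0075,0,.183+s*.5),(230+(a-400)/4,210+(b-300)/4)))
M+=[('top',(.01,.045,.117),(347,158)),('top',(.01,-.045,.117),(375.75,152.5)),('scene',(.01,.045,.117),(283,244.25))]
def res(p):
    r=R.from_euler('z',p[2]).as_matrix()
    return np.ravel([w2px(n,r@np.array(m)+[p[0],p[1],0])[0]-o for n,m,o in M])
q=least_squares(res,[.65,0,0],loss='soft_l1');print(q.x);print(q.fun.reshape(-1,2).round(1))
E
```

```text
tray
top 245 194.25 [0.5531 0.2605 0.045 ]
top 245.25 218 [0.482  0.2592 0.045 ]
top 208.75 219.5 [0.4801 0.3666 0.045 ]
top 209.5 197.5 [0.5458 0.3659 0.045 ]
shelf
top 208 166.25 [0.6236 0.3512 0.112 ]
top 204.25 235 [0.4299 0.3571 0.112 ]
top 206 252 [0.3835 0.3512 0.112 ]
scale
[[ 0.5691 -0.2574  0.05  ]
 [ 0.6054 -0.4542  0.05  ]
 [ 0.407  -0.489   0.05  ]
 [ 0.371  -0.2927  0.05  ]] [ 0.48812755 -0.37332733  0.05      ] [np.float64(0.201207852970233), np.float64(0.20019268741876117), np.float64(0.20146500121990632), np.float64(0.19951118247011293)]
others: screwdriver,discs,tube,brush,can
top 383 196 [ 0.5438 -0.1555  0.01  ]
top 378 260 [ 0.3502 -0.1305  0.015 ]
top 338 250 [ 0.3826 -0.0124  0.014 ]
top 288 147 [0.6876 0.1288 0.07  ]
top 397 127 [ 0.7562 -0.206   0.03  ]
top 250 112 [0.7488 0.2178 0.19  ]
top 238 283 [0.2939 0.282  0.03  ]
[ 0.63977653 -0.08255921  0.20013232]
[[ 0.1  0.3]
 [-0.2  0.7]
 [-0.3  0.6]
 [-0.3  1. ]
 [-0.4  0.4]
 [-1.4 -0.2]
 [-0.6 -0.4]
 [-1.8 -1.3]
 [ 0.4 -2.7]
 [-0.6  1.2]]
```

```bash
python3 -m crank '{"translation":[[0,0,0],[0,0,0],[0,0,0],[0,0,0],[0,0,0],[0,0,0],[0,0,0],[0,0,0]],"roll":[-0.1436,-0.1436,-0.1436,-0.1436,-0.1436,-0.1436,-0.1436,-0.1436],"fingers":[1,1,1,1,1,1,1,1]}' 60
python3 -m crank '{"translation":[[20,7,0],[40,14,0],[40,14,0],[40,14,0],[40,14,0],[40,14,0],[40,14,0],[40,14,0]],"roll":[0,0,0,0,0,0,0,0],"fingers":[1,1,1,1,1,1,1,1]}'
```

```text
clock: 0.9
position: [0.2353, -0.5243, 0.2308]
ee_rot: [-0.0, 0.705, 0.709, 0.0]
contact_force: [-1.0, 0.1, 0.6]
width: 0.0858
gripper_force: 0.0
clock: 1.7
position: [0.3405, -0.2228, 0.2311]
ee_rot: [-0.0, 0.707, 0.707, 0.0]
contact_force: [1.1, -0.0, -0.4]
width: 0.0854
gripper_force: 0.0
```

```bash
python3 -m crank '{"translation":[[40,14,0],[40,14,0],[40,14,0],[40,14,0],[40,14,0],[40,14,0],[40,14,0],[40,14,0]],"roll":[0,0,0,0,0,0,0,0],"fingers":[1,1,1,1,1,1,1,1]}'
python3 -m crank '{"translation":[[40,14,0],[40,14,0],[40,14,0],[40,14,0],[26,8,0],[0,0,0],[0,0,30],[0,0,30]],"roll":[0,0,0,0,0,0,0,0],"fingers":[1,1,1,1,1,1,1,1]}'
python3 - <<'E'
from h import *
print(manip.get_state()['position'])
t=get_image('top');s=get_image('scene')
cv2.imwrite('pics/c2.png',np.hstack([crop(t,160,150,120,120,400,400),crop(s,350,190,120,120,400,400)]))
E
```

```text
clock: 2.5
position: [0.4525, 0.0971, 0.2311]
ee_rot: [0.0, 0.707, 0.707, -0.0]
contact_force: [0.5, -0.9, -0.7]
width: 0.0855
gripper_force: 0.0
clock: 3.3
position: [0.5167, 0.281, 0.1711]
ee_rot: [0.001, 0.707, 0.707, 0.001]
contact_force: [-0.6, -0.6, -0.6]
width: 0.0853
gripper_force: 0.0
[0.51674533 0.28102909 0.1710574 ]
```

View pics/c2.png

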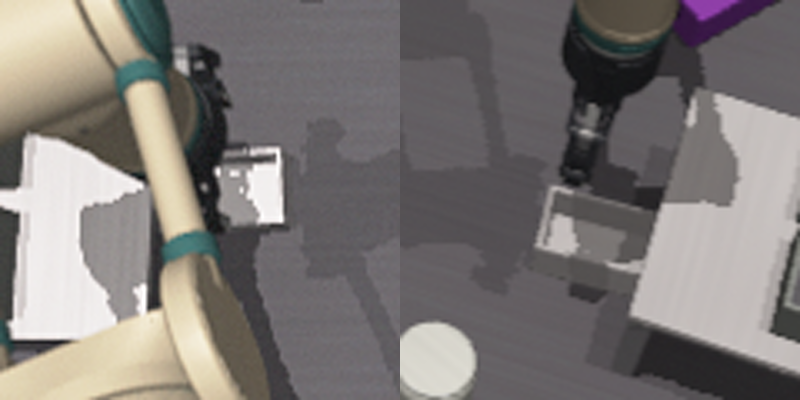

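```bash
python3 -c "
from h import *
print(px2w('scene',395.9,246.4,.045),px2w('scene',390.3,266,.045),px2w('top',160+284*.3,150+146*.3,.045),px2w('top',160+286*.3,150+228*.3,.045))"
```

```text
[0.49163138 0.26679176 0.045     ] [0.56131595 0.26763144 0.045     ] [0.55442436 0.25987828 0.045     ] [0.48074712 0.25753698 0.045     ]
```

```bash
python3 -m crank '{"translation":[[0,2,20],[0,2,20],[0,0,20],[0,0,20],[0,0,20],[0,0,10],[0,0,5],[0,0,0]],"roll":[0,0,0,0,0,0,0,0],"fingers":[1,1,1,1,1,1,1,1]}'
python3 -m crank '{"translation":[[0,0,10],[0,0,10],[0,0,10],[0,0,6],[0,0,5],[0,0,0]],"roll":[0,0,0,0,0,0],"fingers":[1,1,1,1,1,1]}'
python3 -m crank '{"translation":[[0,0,0],[0,0,0],[0,0,0],[0,0,0],[0,0,0],[0,0,0]],"roll":[0,0,0,0,0,0],"fingers":[0.6,0.6,0.6,0.6,0.6,0.6]}' 40
```

```text
clock: 4.2
position: [0.5208, 0.2811, 0.0566]
ee_rot: [0.0, 0.707, 0.707, -0.0]
contact_force: [0.1, -0.5, 0.1]
width: 0.0856
gripper_force: 0.0
clock: 4.8
position: [0.52, 0.2811, 0.0143]
ee_rot: [-0.0, 0.707, 0.707, -0.001]
contact_force: [-0.8, 0.8, 0.3]
width: 0.0853
gripper_force: 0.0
clock: 5.4
position: [0.521, 0.2815, 0.0159]
ee_rot: [0.0, 0.707, 0.707, 0.001]
contact_force: [0.1, 0.2, 5.2]
width: 0.0658
gripper_force: 44.5
```

```bash
python3 -m crank '{"translation":[[0,0,-3],[0,0,-3],[-5,0,0],[-15,0,0],[-25,0,0],[-25,0,0],[-25,0,0],[-25,0,0]],"roll":[0,0,0,0,0,0,0,0],"fingers":[0.6,0.6,0.6,0.6,0.6,0.6,0.6,0.6]}'
python3 -m crank '{"translation":[[-25,0,0],[-25,0,0],[-20,0,0],[-10,0,0],[0,0,0],[0,0,3],[0,0,2],[0,0,0]],"roll":[0,0,0,0,0,0,0,0],"fingers":[0.6,0.6,0.6,0.6,0.6,0.6,0.6,0.6]}'
```

```text
clock: 6.2
position: [0.5199, 0.1591, 0.021]
ee_rot: [-0.0, 0.707, 0.707, -0.001]
contact_force: [0.4, 0.5, -1.2]
width: 0.0658
gripper_force: 44.2
clock: 7.0
position: [0.5205, 0.082, 0.016]
ee_rot: [-0.0, 0.707, 0.707, -0.0]
contact_force: [-1.1, -0.5, -1.6]
width: 0.0661
gripper_force: 44.3
```

Release, rise and look.

```bash
python3 -m crank '{"translation":[[0,0,0.5],[0,0,0],[0,0,0],[0,0,0],[0,0,-10],[0,0,-20],[0,0,-30],[0,0,-30]],"roll":[0,0,0,0,0,0,0,0],"fingers":[1,1,1,1,1,1,1,1]}'
python3 -m crank '{"translation":[[-30,0,-20],[-40,0,0],[-40,0,0],[-40,0,0],[-30,0,0],[0,0,0]],"roll":[0,0,0,0,0,0],"fingers":[1,1,1,1,1,1]}'
python3 - <<'E'
from h import *
t=get_image('top');s=get_image('scene')
cv2.imwrite('pics/c3.png',np.hstack([crop(t,230,150,100,125,400,500),crop(s,310,190,100,125,400,500)]))
E
```

```text
clock: 7.8
position: [0.5203, 0.0813, 0.1072]
ee_rot: [-0.0, 0.707, 0.707, -0.0]
contact_force: [1.9, 0.3, 0.1]
width: 0.0856
gripper_force: 0.0
clock: 8.4
position: [0.5211, -0.1024, 0.1268]
ee_rot: [0.001, 0.709, 0.706, -0.0]
contact_force: [-0.3, 0.7, 0.1]
width: 0.0853
gripper_force: 0.0
```

View pics/c3.png

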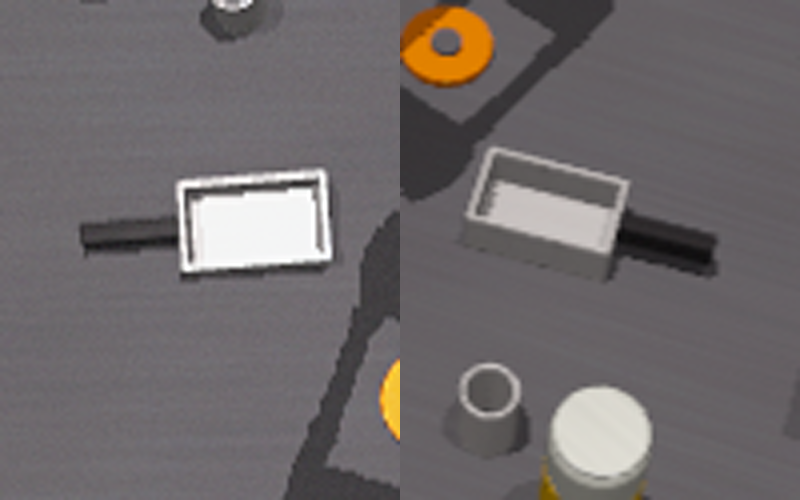

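```bash
python3 - <<'E'
from h import *
T=np.array([px2w('top',230+a/4,150+b/4,.045) for a,b in((178,181),(327,169),(331,262),(183,270))])
S=np.array([px2w('scene',310+a/4,190+b/4,.045) for a,b in((67,212),(90,148),(228,182),(212,246))])
for Q in(T,S):print(Q.round(4),Q.mean(0))
print([px2w('top',230+a/4,150+b/4,.044).round(4) for a,b in((82,235),(177,228))])
print([px2w('scene',310+a/4,190+b/4,.044).round(4) for a,b in((314,236),(228,213))])
E
```

```text
[[0.5479 0.1727 0.045 ]
 [0.5543 0.0618 0.045 ]
 [0.4846 0.0602 0.045 ]
 [0.4813 0.1693 0.045 ]] [0.51703599 0.11598952 0.045     ]
[[0.5506 0.0672 0.045 ]
 [0.4908 0.0655 0.045 ]
 [0.4843 0.1742 0.045 ]
 [0.5418 0.1785 0.045 ]] [0.51686276 0.12131464 0.045     ]
[array([0.5093, 0.2441, 0.044 ]), array([0.5128, 0.1737, 0.044 ])]
[array([0.5072, 0.2481, 0.044 ]), array([0.5099, 0.1817, 0.044 ])]
```

```bash
python3 -m crank '{"translation":[[20,0,0],[45,-2,0],[45,-2,0],[45,-2,0],[45,-2,0],[45,-2,0],[42,0,0],[20,0,0]],"roll":[-0.045,0,0,0,0,0,0,0],"fingers":[1,1,1,1,1,1,1,1]}'
python3 -m crank '{"translation":[[0,0,0],[0,0,25],[0,0,25],[0,0,25],[0,0,20],[0,0,12],[0,0,6],[0,0,0]],"roll":[0,0,0,0,0,0,0,0],"fingers":[1,1,1,1,1,0.8,0.6,0.6]}'
```

```text
clock: 9.3
position: [0.496, 0.2123, 0.1262]
ee_rot: [-0.001, 0.689, 0.724, 0.001]
contact_force: [-0.1, 0.0, -0.7]
width: 0.0853
gripper_force: 0.0
clock: 10.1
position: [0.4973, 0.2073, 0.0125]
ee_rot: [-0.0, 0.691, 0.723, -0.0]
contact_force: [0.2, -0.8, 0.6]
width: 0.0514
gripper_force: 0.0
```

```bash
python3 -m crank '{"translation":[[0,7,0],[0,7,0],[0,0,0],[0,0,0],[0,0,0],[0,0,0],[0,0,0],[0,0,0]],"roll":[0,0,0,0,0,0,0,0],"fingers":[0.6,0.6,0.4,0.2,0,0,0,0]}' 100
python3 -m crank '{"translation":[[0,0,0],[0,0,-5],[0,0,-15],[0,0,-30],[0,0,-30],[0,0,0]],"roll":[0,0,0,0,0,0],"fingers":[0,0,0,0,0,0]}'
```

```text
clock: 10.9
position: [0.512, 0.2082, 0.0132]
ee_rot: [0.0, 0.691, 0.723, 0.0]
contact_force: [-0.2, -0.1, 5.5]
width: 0.0147
gripper_force: 97.2
clock: 11.5
position: [0.5138, 0.2091, 0.0961]
ee_rot: [0.002, 0.691, 0.723, 0.003]
contact_force: [0.2, 0.5, -1.1]
width: 0.0145
gripper_force: 97.5
```

```bash
python3 -m crank '{"translation":[[-15,-6,0],[-35,-13,0],[-40,-15,0],[-40,-15,0],[-40,-15,0],[-40,-15,0],[-40,-15,0],[-40,-15,0]],"roll":[0,0,-0.07,-0.1,-0.1,-0.1,-0.1,-0.1],"fingers":[0,0,0,0,0,0,0,0]}'
python3 - <<'E'
from h import *
s=manip.get_state();w,x,y,z=s['ee_rot'];Y=R.from_quat([x,y,z,w]).as_matrix();print(s['position'],np.arctan2(Y[1,1],Y[0,1]))
E
```

```text
clock: 12.3
position: [0.4688, -0.0957, 0.091]
ee_rot: [-0.003, 0.458, 0.889, -0.0]
contact_force: [1.4, 0.5, -2.0]
width: 0.0144
gripper_force: 97.3
[ 0.46875512 -0.09569813  0.09097592] 0.6184586846327025
```

```bash
python3 -m crank '{"translation":[[12,-34,0],[12,-34,0],[0,0,0],[0,0,0],[0,0,0],[0,0,0],[0,0,0],[0,0,0]],"roll":[0,0,-0.144,-0.144,-0.144,-0.144,-0.144,-0.144],"fingers":[0,0,0,0,0,0,0,0]}'
python3 -m crank '{"translation":[[0,0,0],[0,0,0],[0,0,0],[0,0,0]],"roll":[-0.144,-0.144,0,0],"fingers":[0,0,0,0]}'
cat >> h.py <<'E'
def pose(C=(.640,-.083,.2)):
    s=manip.get_state();w,x,y,z=s['ee_rot'];M=R.from_quat([x,y,z,w]).as_matrix();p=s['position']
    c,sn=np.cos(C[2]),np.sin(C[2]);d=p[:2]-C[:2]
    print('pos',p.round(4),'phi',np.arctan2(M[1,1],M[0,1]).round(4),'z',M[:,2].round(3),'chute xy',(c*d[0]+sn*d[1]).round(4),(-sn*d[0]+c*d[1]).round(4),s['qpos'].round(2))
E
python3 - <<'E'
from h import *
pose()
t=get_image('top');s=get_image('scene')
cv2.imwrite('pics/c4.png',np.hstack([crop(t,300,100,120,150,400,500),crop(s,220,150,120,150,400,500)]))
E
```

```text
clock: 13.1
position: [0.4002, -0.1136, 0.091]
ee_rot: [-0.003, 0.043, 0.999, 0.001]
contact_force: [-0.6, -0.0, -2.4]
width: 0.0142
gripper_force: 97.7
clock: 13.5
position: [0.4014, -0.1138, 0.0917]
ee_rot: [-0.001, -0.096, 0.995, 0.001]
contact_force: [0.6, -0.3, -0.6]
width: 0.0147
gripper_force: 97.8
pos [ 0.4014 -0.1138  0.0917] phi 1.7636 z [-0.003  0.001 -1.   ] chute xy -0.24 0.0172 [-0.44  0.18  2.03 -0.    0.93 -2.21]
```

View pics/c4.png

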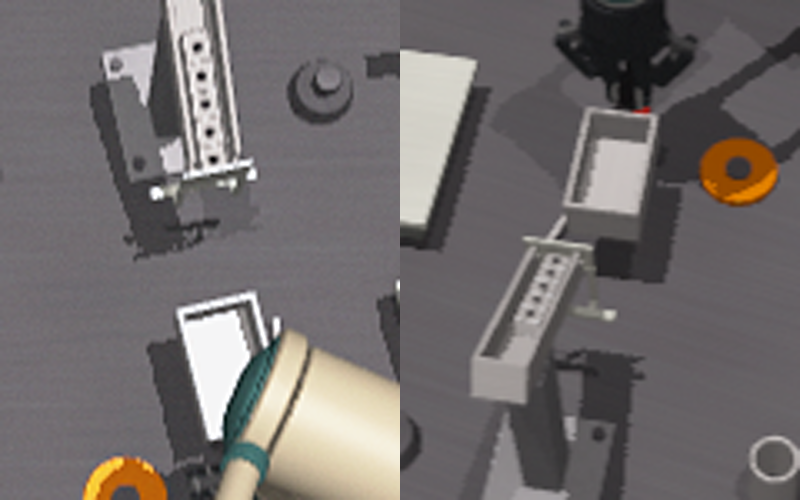

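```bash
python3 - <<'E'
from h import *
def ch(P,C=(.640,-.083,.2)):
    d=P[:2]-np.array(C[:2]);c,s=np.cos(C[2]),np.sin(C[2]);return np.round([c*d[0]+s*d[1],-s*d[0]+c*d[1]],4)
k=.3
for a,b,z in((178,310,.122),(256,292,.122),(157,193,.117),(250,175,.117)):print(ch(px2w('top',300+a*k,100+b*k,z)))
print('scene')
for a,b,z in((166,210,.122),(245,213,.122),(257,117,.122),(187,108,.122),(210,314,.117)):print(ch(px2w('scene',220+a*k,150+b*k,z)))
E
```

```text
[-0.0972  0.0478]
[-0.0968 -0.0189]
[0.0052 0.041 ]
[ 0.003  -0.0394]
scene
[-0.0901 -0.0103]
[-0.0971  0.0593]
[-0.2032  0.0525]
[-0.204  -0.0131]
[0.0056 0.0463]
```

```bash
python3 -m crank '{"translation":[[0,-9,6],[0,-9,10],[0,0,10],[-15,0,0],[-25,0,0],[-25,0,0],[-15,0,0],[0,0,0]],"roll":[0,0,0,0,0,0,0,0],"fingers":[0,0,0,0,0,0,0,0]}'
python3 -m crank '{"translation":[[-10,0,0],[-15,0,0],[-15,0,0],[-10,0,0],[0,0,0]],"roll":[0,0,0,0,0],"fingers":[0,0,0,0,0]}' 115
python3 - <<'E'
from h import *
pose()
t=get_image('top');s=get_image('scene')
cv2.imwrite('pics/c5.png',np.hstack([crop(t,310,100,96,120,400,500),crop(s,220,180,96,120,400,500)]))
E
```

```text
clock: 14.4
position: [0.4878, -0.116, 0.0667]
ee_rot: [0.001, -0.099, 0.995, -0.0]
contact_force: [-1.1, -0.9, -1.8]
width: 0.0145
gripper_force: 97.8
clock: 14.9
position: [0.5361, -0.1065, 0.0669]
ee_rot: [0.001, -0.098, 0.995, -0.0]
contact_force: [-0.8, 0.6, -1.9]
width: 0.0142
gripper_force: 112.8
pos [ 0.5361 -0.1065  0.0669] phi 1.7675 z [ 0.002 -0.001 -1.   ] chute xy -0.1065 -0.0024 [-0.32  0.38  1.81  0.    0.96 -2.09]
```

View pics/c5.png

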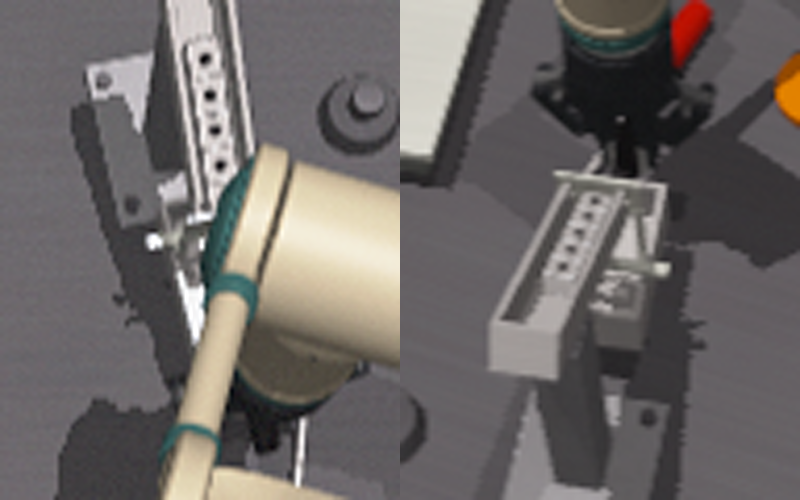

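```bash
python3 -m crank '{"translation":[[0,0,-6],[0,0,-6],[0,0,-6],[0,0,-6],[0,0,-6],[0,0,-6],[0,0,-6],[0,0,-5]],"roll":[0,0,0,0,0,0,0,0],"fingers":[0,0,0,0,0,0,0,0]}'
python3 -m crank '{"translation":[[0,0,0],[0,0,0],[0,0,0],[0,0,0],[0,0,0],[0,0,0],[0,0,0],[0,0,0]],"roll":[0,0,0,0,0,0,0,0],"fingers":[0,0,0,0,0,0,0,0]}'
python3 - <<'E'
from h import *
pose()
t=get_image('top');s=get_image('scene')
cv2.imwrite('pics/c6.png',np.hstack([crop(t,310,100,96,120,400,500),crop(s,220,180,96,120,400,500)]))
E
```

```text
clock: 15.8
position: [0.534, -0.1064, 0.1144]
ee_rot: [0.0, -0.098, 0.995, -0.0]
contact_force: [-0.3, -0.7, -2.5]
width: 0.0141
gripper_force: 112.9
clock: 16.6
position: [0.5339, -0.1064, 0.1137]
ee_rot: [-0.0, -0.098, 0.995, 0.0]
contact_force: [0.4, 0.5, -4.8]
width: 0.0143
gripper_force: 113.7
pos [ 0.5339 -0.1064  0.1137] phi 1.7668 z [-0.  0. -1.] chute xy -0.1086 -0.0019 [-0.32  0.32  1.75 -0.    1.07 -2.09]
```

View pics/c6.png

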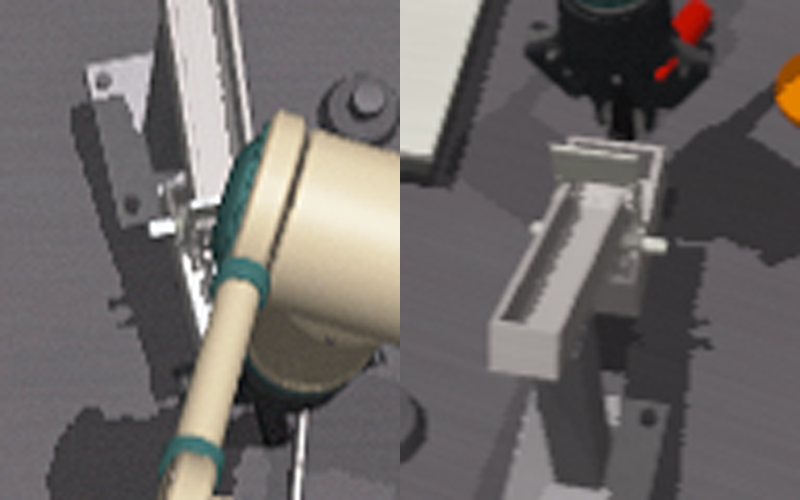

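```bash
python3 -m crank '{"translation":[[0,0,0],[0,0,-0],[0,0,5],[0,0,8],[0,0,10],[0,0,10],[0,0,10],[0,0,5]],"roll":[0,0,0,0,0,0,0,0],"fingers":[0,0,0,0,0,0,0,0]}'
python3 -m crank '{"translation":[[0,0,0],[8,0,0],[15,0,0],[20,0,0],[25,0,0],[25,0,0],[25,0,0],[15,0,0]],"roll":[0,0,0,0,0,0,0,0],"fingers":[0,0,0,0,0,0,0,0]}'
python3 - <<'E'
from h import *
pose()
t=get_image('top');s=get_image('scene')
cv2.imwrite('pics/c7.png',np.hstack([crop(t,300,100,120,150,400,500),crop(s,220,150,96,120,400,500)]))
E
```

```text
clock: 17.5
position: [0.5333, -0.1062, 0.0643]
ee_rot: [-0.001, -0.098, 0.995, 0.0]
contact_force: [-0.5, 0.2, -3.8]
width: 0.0142
gripper_force: 113.8
clock: 18.3
position: [0.4003, -0.132, 0.0661]
ee_rot: [-0.001, -0.098, 0.995, 0.0]
contact_force: [-0.4, -0.1, -4.0]
width: 0.0142
gripper_force: 113.9
pos [ 0.4003 -0.132   0.0661] phi 1.7663 z [-0.002  0.    -1.   ] chute xy -0.2447 -0.0004 [-0.48  0.22  2.06 -0.    0.86 -2.25]
```

View pics/c7.png

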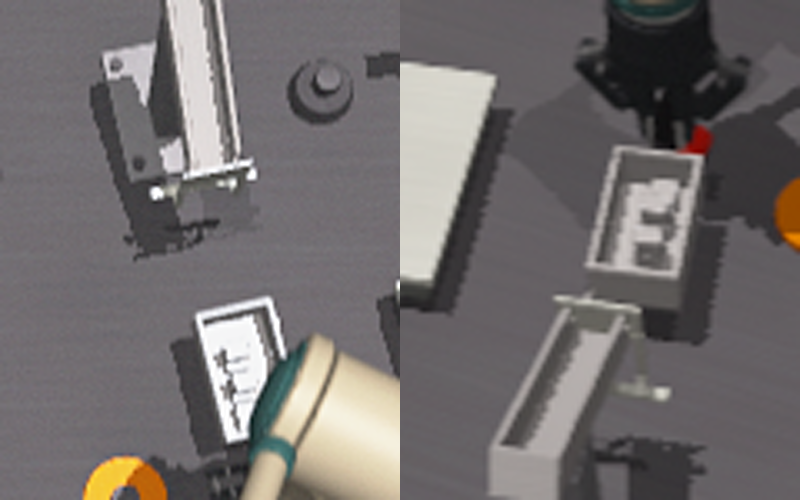

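```bash
python3 -m crank '{"translation":[[0,0,-10],[0,0,-15],[0,0,-15],[0,0,-10],[0,0,0],[0,0,0],[0,0,0],[0,0,0]],"roll":[0,0,0,0.06,0.1,0.1,0.1,0.036],"fingers":[0,0,0,0,0,0,0,0]}'
python3 -m crank '{"translation":[[-2,-10,0],[-5,-25,0],[-7,-34,0],[-7,-35,0],[-7,-35,0],[-7,-35,0],[-6,-30,0],[-3,-15,0]],"roll":[0,0,0,0,0,0,0,0],"fingers":[0,0,0,0,0,0,0,0]}'
python3 -m crank '{"translation":[[0,0,0],[0,0,10],[0,0,15],[0,0,10],[0,0,5],[0,0,0]],"roll":[0,0,0,0,0,0],"fingers":[0,0,0,0,0,0]}'
python3 -c "
from h import *
pose()"
```

```text
clock: 19.2
position: [0.4055, -0.1327, 0.1169]
ee_rot: [0.001, 0.101, 0.995, -0.0]
contact_force: [-0.1, 0.0, -3.4]
width: 0.0145
gripper_force: 114.0
clock: 20.0
position: [0.4042, -0.3602, 0.1163]
ee_rot: [0.001, 0.1, 0.995, -0.002]
contact_force: [-0.7, -0.0, -2.9]
width: 0.0141
gripper_force: 114.0
clock: 20.6
position: [0.4028, -0.3543, 0.0749]
ee_rot: [-0.001, 0.099, 0.995, 0.001]
contact_force: [0.5, -0.4, -3.4]
width: 0.0141
gripper_force: 113.9
pos [ 0.4028 -0.3543  0.0749] phi 1.3719 z [-0.001  0.002 -1.   ] chute xy -0.2864 -0.2188 [-0.85  0.36  1.81  0.    0.97 -2.22]
```

```bash
python3 -m crank '{"translation":[[0,0,5],[0,0,3],[0,0,2],[0,0,0]],"roll":[0,0,0,0],"fingers":[0,0,0,0]}'
python3 -m crank '{"translation":[[0,0,1],[0,0,1],[0,0,0]],"roll":[0,0,0],"fingers":[0,0,0]}'
```

```text
clock: 21.0
position: [0.4031, -0.3557, 0.0657]
ee_rot: [-0.0, 0.1, 0.995, 0.0]
contact_force: [-0.0, -0.4, -2.8]
width: 0.0145
gripper_force: 114.0
clock: 21.3
position: [0.4033, -0.3559, 0.0639]
ee_rot: [0.0, 0.1, 0.995, -0.0]
contact_force: [-0.0, 0.0, -3.6]
width: 0.0138
gripper_force: 113.9
```

```bash
python3 -m crank '{"translation":[[0,0,1],[0,0,0],[0,0,0]],"roll":[0,0,0],"fingers":[0,0,0]}'
python3 -m crank '{"translation":[[0,0,1],[0,0,0],[0,0,0]],"roll":[0,0,0],"fingers":[0,0,0]}'
```

```text
clock: 21.6
position: [0.4033, -0.356, 0.0634]
ee_rot: [0.0, 0.1, 0.995, -0.0]
contact_force: [-1.7, -0.2, 2.9]
width: 0.0145
gripper_force: 114.9
clock: 21.9
position: [0.4033, -0.356, 0.0633]
ee_rot: [0.0, 0.1, 0.995, -0.001]
contact_force: [-3.2, 1.7, 10.0]
width: 0.0145
gripper_force: 116.2
```

```bash
python3 -m crank '{"translation":[[0,0,-0.5],[0,0,0],[0,0,0],[0,0,0],[0,0,-10],[0,0,-20],[0,0,-30],[0,0,-40]],"roll":[0,0,0,0,0,0,0,0],"fingers":[0.2,0.4,0.6,0.6,0.6,0.6,0.6,0.6]}' 20
python3 -m crank '{"translation":[[20,0,-20],[40,0,0],[40,0,0],[20,0,0],[0,0,0]],"roll":[0,0,0,0,0],"fingers":[0.6,0.6,0.6,0.6,0.6]}'
python3 - <<'E'
from h import *
pose()
t=get_image('top');s=get_image('scene')
cv2.imwrite('pics/c8.png',np.hstack([crop(t,320,70,210,210,500,500)[:, :],crop(s,150,140,168,210,300,375) if 0 else cv2.copyMakeBorder(crop(s,150,150,130,150,300,346),0,154,0,0,0)]))
E
```

```text
clock: 22.7
position: [0.4024, -0.3549, 0.1625]
ee_rot: [-0.001, 0.1, 0.995, 0.001]
contact_force: [-0.0, -0.0, 0.5]
width: 0.0511
gripper_force: 0.0
clock: 23.2
position: [0.2834, -0.3308, 0.183]
ee_rot: [-0.0, 0.101, 0.995, -0.0]
contact_force: [-0.0, 0.5, -0.7]
width: 0.0513
gripper_force: 0.0
pos [ 0.2834 -0.3308  0.183 ] phi 1.3687 z [-0.001 -0.    -1.   ] chute xy -0.3987 -0.172 [-1.02  0.1   1.86 -0.    1.18 -2.39]
```

View pics/c8.png

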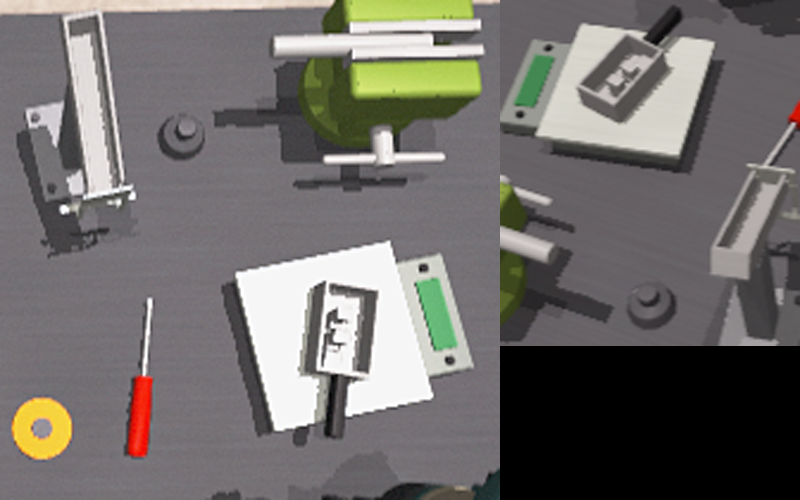

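```bash
python3 -c "
from rig import manip
print(manip.sign_off())"
```

```text
the job is handed in; nothing more can be done
None
```

The job is handed in at about 23 s on the robot clock: the tray with the blanks stands on the middle of the scale, let go, the gate is shut and the bystanders look undisturbed; the image can't count the blanks one by one, but the chute is empty and the load rose by about 2 N, which fits all five.

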